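Put the tag reader away and slide the box shut

ROBOT

A 6-joint arm with a two-finger parallel gripper is mounted at the origin on the work surface. World frame = base frame: x ahead of the robot, y to its left, z up, the work surface at z = 0. Lengths are in m, angles in rad, forces in N, time in s.
With the tool pointing down it reaches from about 0.35 to 0.975 m from the base axis. Payload 4.9 kg.
Tool frame: the origin (TCP) lies at the very end of the fingers, on their centre line; the grasp point (between the pads) lies 19 mm behind it; z points along the fingers, y is the line along which they close (so a half turn about z gives the same grasp; the last joint's range is limited). The gripper opens to 85 mm and grips with 20 to 120 N. Pads are 22 mm wide; open, the fingers measure 114 mm over their backs; the gripper's body (76 mm by 85 mm) begins 54 mm behind the grasp point. The pads swing forward as they close: fully open they stand 13 mm farther back than shut.
Start: joints at [0.981, 0.053, 1.613, -0, 1.476, -0.119], TCP at [0.283, 0.557, 0.231] pointing down, gripper open.
Joint ranges: [-3.01, 3.01], [-1.01, 2.22], [0.06, 2.58], [-1.02, 4.17], [0.09, 2.62], [-3.14, 3.14]. Speed limits (rad/s): [2.57, 2.57, 3.14, 3.14, 3.14, 3.14].

INTERFACE

Orientations are given as a unit quaternion [w, x, y, z].
In Python, from plant import monitor, vision, manip gives the robot as it stands. The module is installed in compiled form; this text tells all that it offers.
- The arm moves only by the tool arm_command, never from a script. Its argument "rows" is a list of rows, each a list of 3 entries, a list of its own where there are three numbers: the finger opening in mm, from 0 to 85.4, then the shift along the world's x, y, z in units of 30 cm (1.0 is 30 cm), then the turn, a rotation vector about the world's x, y, z in units of pi/2 rad (1.0 is pi/2 rad). In form: [[claw, [x, y, z], [wx, wy, wz]], ...]. A call has 1 to 12 rows; each row is the pose to reach, as a shift and turn from the pose commanded when the call began; what a row does not reach only later rows make up. A row lasts 1/12 s, in which the tool goes at most 41.7 mm and 7.16 degrees, less where a joint would pass 70% of its speed; a pose out of reach is approached as far as the arm can. A call with a number of a shift or a turn outside -1 to 1 is refused whole. A call with a gripper value outside its range is refused whole. The fingers move at their own pace and stop on an object; the grip force is fixed at half the most. Time passes only in rows, so rows that repeat a pose let the fingers close. It gives the time, the measured TCP pose, the force, the opening and the grip force at its end, in the units of the state.
- monitor.state(): the state, without advancing time (a new reading comes with each control period).
- vision.grab_frame(name): name is "scene" or "top" or "wrist"; returns a dict with "color" (400x640x3 uint8, red, green, blue), "z_map" (400x640 float32, m along the optical axis (not along the pixel's ray), 0 where there is no reading), "mtx" (3x3 intrinsics, pixels), "k1" (the pictures are not rectified: a ray, as slopes to the right and down, at radius r is drawn at 1 + k1 r^2 times it, then the intrinsics apply), "R" (3x3) and "t" (3): a world point X has camera coordinates R X + t. Camera axes: x right, y down, z forward; pixel columns grow to the right and rows downward; lengths in m; the calibration is good to about 2 mm. A picture is of the moment at which its call begins.
- manip.job_done(): hands the job in; it is judged then, once.
The state is a dict: "time": time; "joint_pos": joint angles; "joint_vel": joint speeds; "joint_efforts": joint torques, N m; "tool_pos": TCP position; "tool_rot": TCP orientation; "contact_force": force on the tool from outside, world axes, zero at the start; "ft_torque": the same for the moment, N m; "gripper_width": opening from 0.0 (shut) to 1.0 (fully open); "grasp_force": force on a finger pad.
Only numpy, scipy, OpenCV 4.12 (cv2) and the standard library are available. Lean on these libraries where they do the work, as an engineer would, in place of code of your own. Each camera call takes 0.05 s, during which the arm holds its last target. There are 200 camera calls.

TASK

Put the handheld tag reader away: lay it flat, keypad up, on the floor of the open compartment of the storage box, setting it down rather than dropping it, and let go. Then slide the box's flat cover fully shut over it. Leave the card box, the can and the brush where they are.

Things in the scene. Friction and masses are not known exactly. Their poses are not given: they have to be found in the camera images.
- reader: Black handheld tag reader, 155 mm long, loose on the bench, 0.2 to 0.4 kg. Origin: centre of its underside, below its balance point. x is its long axis, z up out of the keypad side. Grip half with the keypad (x -78 to +12 mm): 46 mm wide, 28 mm high. Head with the screen (x +12 to +78 mm): 62 mm wide, 34 mm high.
- box: Grey steel storage box, fixed to the bench, 212 mm along its x, 304 mm along its y, 62 mm high. Origin: centre of its underside; z up. Its +y half is an open-topped compartment; its -y half is a closed bay over which the flat cover is parked. The cover slides along the box's y.
- compartment (a point): Centre of the compartment's floor, 6 mm above the bench; axes as the box. Inside, 200 mm along x and 140 mm along y. The cover's underside is 46 mm above the floor. The walls at x = -100, x = +100 and y = +70 mm rise to 62 mm above the bench, the edge at y = -70 mm to 50 mm. At the start the cover may overhang up to 18 mm of the compartment's -y side.
- cover (a joint): Slide of the aluminium cover: 0 m = fully shut, its edge against the end wall; 0.150 m = fully open. It moves toward the box's +y to shut. It is pushed with about 3 to 6 N and stays where it is left.
- cover_rib (a point): Middle of the top of the black upright grip rib on the cover, 80 mm above the bench; moves with the cover. The rib is 80 mm long along box x, 14 mm thick along y, 22 mm high above the cover's flat top. The plate is 198 x 146 x 6 mm, the rib at its middle. When shut the rib stands over the compartment, 3 mm to -y of its centre.
- card_box: Bystander: grey open card box with three cells holding white cards, 75 x 170 x 42 mm, cards to 57 mm high, origin centre of the underside.
- can: Bystander: plain aluminium can, 66 mm diameter, 115 mm high, standing, origin centre of the underside.
- brush: Bystander: wooden-handled brush, 180 mm long, lying on the bench, origin at its underside.
Things that resemble listed ones, but are neither listed nor needed, are in the scene too. Several things have the shape of the reader; the one meant has the colours described above.

How it is judged:
By the outcome, as a careful person would: the job done as asked, in the order asked, and still so for the second after the job is handed in, with the robot touching nothing.
It also fails if it takes over 50 s, if anything falls off the work surface, if the arm or the gripper's body presses on something with over 40 N, if the wrist force passes 120 N, or if a joint passes its speed limit or range.

## Working session

There is one attempt and no reset: what is moved stays moved. The work goes in short steps, Python scripts to look and compute and a tool call to move; the robot and the scene stay as the last step left them, time stands still between calls to the robot, and variables do not carry over. Pictures are saved under pics/ and viewed, at most 10 in all, crops included, and the job is handed in when it is done.

Besides the shell and the picture viewer there is one more tool, called after "Request:" by a JSON object that holds its "method" and its "body". arm_command: Moves the arm, as the interface text tells. Shifts and turns lie within -1 to 1; 1 stands for 30 cm of shift or pi/2 rad of turn. Its arguments: {"type":"object","properties":{"rows":{"type":"array"}},"required":["rows"]}

```bash
mkdir -p pics
cat > h.py <<'E'
import numpy as np, cv2
from plant import monitor, vision, manip
def grab(n):
    f=vision.grab_frame(n); np.savez('%s.npz'%n,**f); return f
def load(n): return dict(np.load('%s.npz'%n))
def rays(f,uv):
    uv=np.asarray(uv,float).reshape(-1,1,2)
    d=np.array([float(f['k1']),0,0,0])
    s=cv2.undistortPoints(uv,f['mtx'],d).reshape(-1,2)
    D=np.c_[s,np.ones(len(s))]@f['R']
    return -f['R'].T@f['t'],D
def onplane(f,uv,z):
    c,D=rays(f,uv); return c+D*((z-c[2])/D[:,2])[:,None]
def world(f):
    h,w=f['z_map'].shape; u,v=np.meshgrid(np.arange(w),np.arange(h))
    c,D=rays(f,np.c_[u.ravel(),v.ravel()])
    return (c+D*f['z_map'].reshape(-1,1)).reshape(h,w,3)
def save(f,name,box=None,k=1):
    im=f['color'][...,::-1]
    if box: im=im[box[1]:box[3],box[0]:box[2]]
    cv2.imwrite('pics/'+name,cv2.resize(im,None,fx=k,fy=k))
E
python3 - <<'E'
from h import *
for n in('top','scene'):
    f=grab(n); save(f,n+'1.png'); print(n,f['k1'],-f['R'].T@f['t'],(f['z_map']>0).mean())
print(monitor.state())
E
```

```text
top -0.059996377346911704 [ 2.88923656e-01 -7.43261589e-05  1.41059418e+00] 0.9958046875
scene 0.041143290788500424 [ 1.36423766 -0.97408377  0.88177404] 0.5262421875
{'time': 0.1, 'joint_pos': array([ 9.80977609e-01,  5.33418172e-02,  1.61419806e+00, -1.87987494e-05,
        1.47594542e+00, -1.18981636e-01]), 'joint_vel': array([-0.00029121, -0.00206256, -0.00358497,  0.00061931, -0.00057653,
        0.00018143]), 'joint_efforts': array([-4.46246140e-04, -3.94897842e+01, -3.71366358e+01, -1.29549517e-04,
        3.86805536e-03, -6.96427449e-06]), 'tool_pos': array([0.2831967 , 0.55652142, 0.23012962]), 'tool_rot': array([-3.19624704e-04,  2.33249023e-01,  9.72416576e-01, -8.90757956e-04]), 'contact_force': array([-0.32176383,  0.39949433,  0.44456427]), 'ft_torque': array([-0.03391839,  0.02499226,  0.00970812]), 'grasp_force': 0.0, 'gripper_width': 1.0015690129357093}
```

View pics/top1.png

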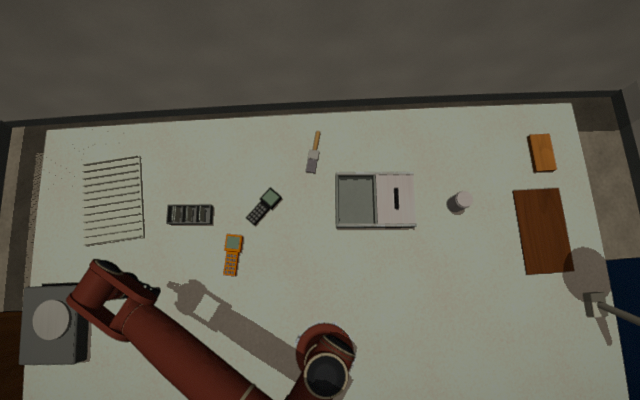

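View pics/scene1.png

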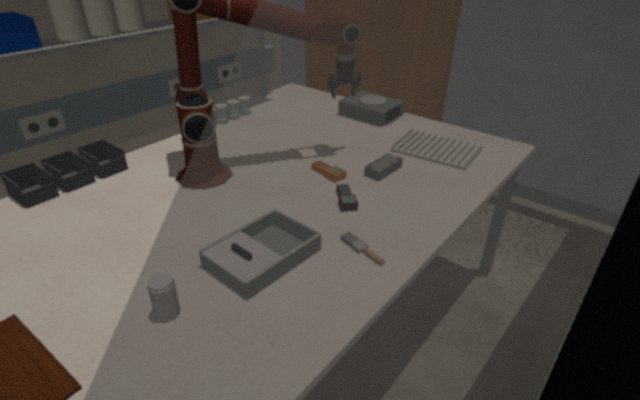

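The top view shows the black reader at (264,206) with its head to the upper right. The box is at (375,200), with the compartment on its left side and the rib at (397,198). The orange reader at (233,255) is a decoy. The scene view agrees.

Run:
```python
from h import *
f=load('top'); W=world(f); print(f['mtx'][0,0])
g=f['color'].max(2).astype(int)
def comp(mask,box,z):
    m=np.zeros(g.shape,np.uint8); x0,y0,x1,y1=box; m[y0:y1,x0:x1]=mask[y0:y1,x0:x1]
    n,l,s,c=cv2.connectedComponentsWithStats(m); i=1+s[1:,4].argmax()
    v,u=np.nonzero(l==i); P=onplane(f,np.c_[u,v],z)[:,:2]
    r=cv2.minAreaRect(P.astype(np.float32)*1000); return s[i,4],r,P
for nm,mask,box,z in [('reader',g<110,(240,180,290,230),.02),('rib',g<80,(385,180,410,220),.08),('box',W[...,2]>.035,(325,160,425,240),.06),('card',W[...,2]>.02,(160,195,222,232),.04),('brush',W[...,2]>.008,(300,125,325,178),.01),('can',W[...,2]>.06,(440,180,480,220),.115)]:
    try:
        a,r,P=comp(mask,box,z); print(nm,a,r,P.mean(0))
        if nm=='reader':
            w,V=np.linalg.eigh(np.cov(P.T)); print(V[:,1],np.degrees(np.arctan2(*V[::-1,1])))
    except Exception as e: print(nm,e)
# wall line fit with depth heights
for v in (180,200,220): print(v,np.round(W[v,330:420:5,2],3))
```

```text
360.9292389441937
reader 621 ((556.4014892578125, 207.10031127929688), (71.36087036132812, 156.85342407226562), 43.3940315246582) [0.55804241 0.20316638]
[-0.72474382  0.68901843] 136.4475410014184
rib 92 ((547.2390747070312, -303.2679748535156), (15.214400291442871, 81.09877014160156), 84.20318603515625) [ 0.54807225 -0.30321706]
box 2650 ((553.3406372070312, -228.57347106933594), (307.8217468261719, 218.69561767578125), 87.6329116821289) [ 0.54990927 -0.27626199]
card 568 ((540.93359375, 491.37554931640625), (181.09649658203125, 74.56584167480469), 86.95751190185547) [0.54120586 0.49855776]
brush 321 ((778.2898559570312, -3.1785430908203125), (41.681907653808594, 183.5390625), 75.2948226928711) [0.76213719 0.00102111]
can 328 ((520.5547485351562, -539.593017578125), (81.75218200683594, 67.99944305419922), 86.77971649169922) [ 0.52129084 -0.53973974]
180 [-0.003  0.043  0.003  0.002  0.005  0.01   0.008  0.01   0.005  0.05
  0.06   0.064  0.055  0.058  0.055  0.06   0.055 -0.001]
200 [0.003 0.021 0.001 0.009 0.005 0.006 0.009 0.008 0.007 0.049 0.058 0.061
 0.057 0.08  0.054 0.063 0.06  0.002]
220 [ 0.008 -0.001  0.002  0.012  0.01   0.006  0.005  0.007  0.01   0.059
  0.06   0.058  0.059  0.056  0.058  0.059  0.06   0.061]
```

Request:
{"method": "arm_command", "body": {"rows": [[85, [0.9, -1.0, 0], [0, 0, -0.19]], [85, [0.9, -1.0, 0], [0, 0, -0.19]], [85, [0.9, -1.0, 0], [0, 0, -0.19]], [85, [0.9, -1.0, 0], [0, 0, -0.19]], [85, [0.9, -1.0, 0], [0, 0, -0.19]], [85, [0.9, -1.0, 0], [0, 0, -0.19]], [85, [0.9, -1.0, 0], [0, 0, -0.19]], [85, [0.9, -1.0, 0], [0, 0, -0.19]], [85, [0.9, -1.0, 0], [0, 0, -0.19]], [85, [0.9, -1.0, 0], [0, 0, -0.19]], [85, [0.9, -1.0, 0], [0, 0, -0.19]], [85, [0.9, -1.0, 0], [0, 0, -0.19]]]}}

```text
time: 1.1
tool_pos: [0.554, 0.2556, 0.2305]
tool_rot: [-0.001, 0.377, 0.926, -0.0]
contact_force: [-0.1, -0.6, -0.4]
gripper_width: 0.993
grasp_force: 0.0
```

Run:
```python
from h import *
f=grab('wrist'); save(f,'w1.png'); print(f['k1'],-f['R'].T@f['t'],f['R'],(f['z_map']>0).mean())
s=monitor.state();print(s['time'],s['tool_pos'],s['tool_rot'],s['joint_pos'])
```

```text
0.014046146309470292 [0.50167207 0.30780434 0.37199396] [[ 6.97436065e-01  7.16646985e-01  1.82785692e-04]
 [ 6.84934493e-01 -6.66648670e-01  2.94014100e-01]
 [ 2.10826172e-01 -2.04930841e-01 -9.55801065e-01]] 0.996078125
1.15 [0.5532617  0.25669222 0.23060907] [-7.01423774e-04  3.75728818e-01  9.26729357e-01 -2.50779180e-04] [ 3.12205595e-01  1.86719489e-02  1.64895577e+00  5.18839811e-04
  1.47536237e+00 -4.88274127e-01]
```

View pics/w1.png

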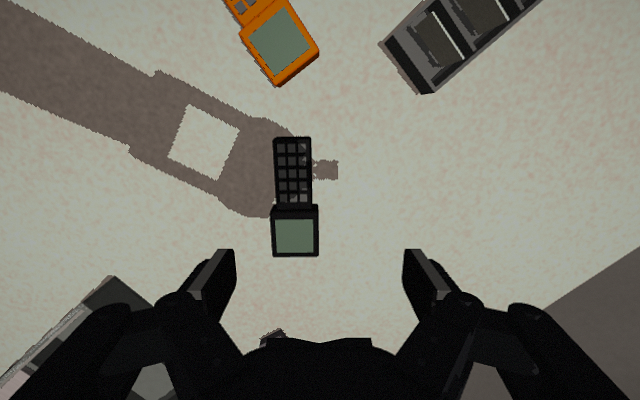

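The wrist view shows the reader between (272,137) and (319,256), head toward the gripper and nearly aligned with the tool.

Run:
```python
from h import *
f=load('wrist'); W=world(f)
m=np.zeros((400,640),bool); m[120:270,262:330]=True
P=W[m&(W[...,2]>.02)]
r=cv2.minAreaRect((P[:,:2]*1000).astype(np.float32)); print(len(P),r,P[:,2].max())
t=np.radians(-44.)
for it in range(3):
    a=np.array([np.cos(t),np.sin(t)]); n=np.array([-a[1],a[0]])
    s=P[:,:2]@a; q=P[:,:2]@n
    # edges midline along s
    b=np.linspace(s.min()+.006,s.max()-.006,20); S=[];M=[];Wd=[]
    for x in b:
        k=abs(s-x)<.004; lo,hi=np.percentile(q[k],[1,99]); S.append(x);M.append((lo+hi)/2);Wd.append(hi-lo)
    p=np.polyfit(S,M,1); t+=np.arctan(p[0])
print(np.degrees(t),np.round(Wd,3))
c=(s.min()+s.max())/2; o=a*c+n*np.polyval(p,c); print('len',np.ptp(s),'centre',o, 'grasp -6mm',o-.006*a)
```

```text
5034 ((546.7481079101562, 219.91229248046875), (62.25935363769531, 187.48660278320312), 45.52128601074219) 0.37199395840744326Traceback (most recent call last):
  File "<stdin>", line 13, in <module>
    return _quantile_unchecked(
        a, q, axis, out, overwrite_input, method, keepdims, weights)
    return _ureduce(a,
                    func=_quantile_ureduce_func,
    ...<5 lines>...
                    overwrite_input=overwrite_input,
                    method=method)
    r = func(a, **kwargs)
    result = _quantile(arr,
                       quantiles=q,
    ...<2 lines>...
                       out=out,
                       weights=wgt)
    slices_having_nans = np.isnan(arr[-1, ...])
                                  ~~~^^^^^^^^^
IndexError: index -1 is out of bounds for axis 0 with size 0
```

Zero-depth pixels got in, so I'll filter them by height.

Run:
```python
from h import *
f=load('wrist'); W=world(f)
m=np.zeros((400,640),bool); m[120:270,262:330]=True
P=W[m&(W[...,2]>.02)&(W[...,2]<.045)]
t=np.radians(-44.)
for it in range(3):
    a=np.array([np.cos(t),np.sin(t)]); n=np.array([-a[1],a[0]])
    s=P[:,:2]@a; q=P[:,:2]@n; s0,s1=np.percentile(s,[.3,99.7])
    b=np.linspace(s0+.006,s1-.006,20); M=[];Wd=[]
    for x in b:
        lo,hi=np.percentile(q[abs(s-x)<.004],[1,99]); M.append((lo+hi)/2);Wd.append(hi-lo)
    p=np.polyfit(b,M,1); t+=np.arctan(p[0])
print(np.degrees(t),np.round(Wd,3),np.median(P[:,2]))
c=(s0+s1)/2; o=a*c+n*np.polyval(p,c); g=o-.006*a; print('len',s1-s0,'centre',o,'grasp',g)
s=monitor.state(); print((g-s['tool_pos'][:2])/.3)
w,x,y,z=s['tool_rot']; print('tool x ang',np.degrees(np.arctan2(2*x*y+2*w*z,1-2*y*y-2*z*z)))
```

```text
-43.47879363817985 [0.045 0.044 0.045 0.045 0.044 0.044 0.045 0.045 0.045 0.044 0.044 0.059
 0.059 0.06  0.06  0.06  0.061 0.061 0.06  0.061] 0.028563873930117334
len 0.15501673492259296 centre [0.55724313 0.20908975] grasp [0.55288935 0.21321826]
[-0.00124116 -0.14491321]
tool x ang 135.8612247150343
```

Request:
{"method": "arm_command", "body": {"rows": [[85, [0, -0.145, 0], [0, 0, 0.007]], [85, [0, -0.145, -0.12], [0, 0, 0.007]], [85, [0, -0.145, -0.25], [0, 0, 0.007]], [85, [0, -0.145, -0.38], [0, 0, 0.007]], [85, [0, -0.145, -0.5], [0, 0, 0.007]], [85, [0, -0.145, -0.6], [0, 0, 0.007]], [85, [0, -0.145, -0.66], [0, 0, 0.007]], [85, [0, -0.145, -0.7], [0, 0, 0.007]], [85, [0, -0.145, -0.73], [0, 0, 0.007]], [85, [0, -0.145, -0.75], [0, 0, 0.007]], [85, [0, -0.145, -0.75], [0, 0, 0.007]]]}}

```text
time: 2.07
tool_pos: [0.5532, 0.214, 0.006]
tool_rot: [-0.0, 0.37, 0.929, -0.0]
contact_force: [0.1, -0.5, -0.6]
gripper_width: 0.998
grasp_force: 0.0
```

Request:
{"method": "arm_command", "body": {"rows": [[20, [0, 0, 0], [0, 0, 0]], [20, [0, 0, 0], [0, 0, 0]], [20, [0, 0, 0], [0, 0, 0]], [20, [0, 0, 0], [0, 0, 0]], [20, [0, 0, 0], [0, 0, 0]], [20, [0, 0, 0], [0, 0, 0]], [20, [0, 0, 0], [0, 0, 0]], [20, [0, 0, 0], [0, 0, 0]]]}}

```text
time: 2.73
tool_pos: [0.5548, 0.2137, 0.0079]
tool_rot: [0.001, 0.37, 0.929, 0.001]
contact_force: [-0.7, -0.1, 6.0]
gripper_width: 0.527
grasp_force: 65.0
```

Request:
{"method": "arm_command", "body": {"rows": [[20, [0, 0, 0.04], [0, 0, 0]], [20, [0, 0, 0.1], [0, 0, 0]], [20, [0, 0, 0.2], [0, 0, 0]], [20, [0, 0, 0.32], [0, 0, 0]], [20, [0, 0, 0.44], [0, 0, 0]], [20, [0, 0, 0.55], [0, 0, 0]], [20, [0, -0.1, 0.6], [0, 0, 0.07]], [20, [0, -0.2, 0.6], [0, 0, 0.14]], [20, [0, -0.3, 0.6], [0, 0, 0.21]], [20, [0, -0.4, 0.6], [0, 0, 0.28]], [20, [0, -0.5, 0.6], [0, 0, 0.35]], [20, [0, -0.5, 0.6], [0, 0, 0.35]]]}}

```text
time: 3.73
tool_pos: [0.5527, 0.0592, 0.1859]
tool_rot: [-0.001, 0.105, 0.995, -0.001]
contact_force: [-0.1, 1.1, -1.3]
gripper_width: 0.519
grasp_force: 64.1
```

Run:
```python
from h import *
f=grab('wrist'); save(f,'w2.png'); f=grab('top'); save(f,'t2.png',(320,150,430,250),6)
s=monitor.state();print(s['time'],s['tool_pos'],s['contact_force'],s['gripper_width'])
```

```text
3.8333 [0.55287968 0.06273185 0.18595851] [-0.05688311 -0.1894303  -2.5761262 ] 0.5231706319111712
```

View pics/w2.png

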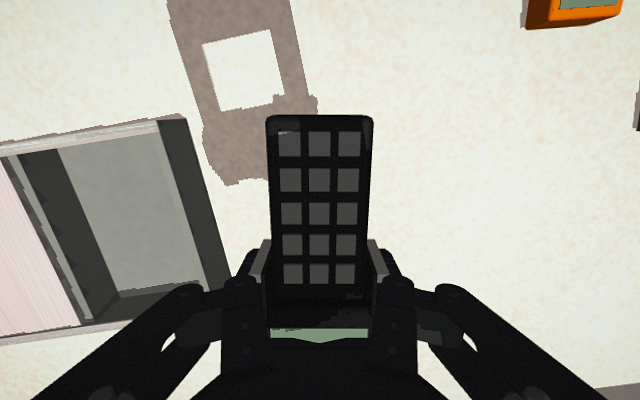

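View pics/t2.png

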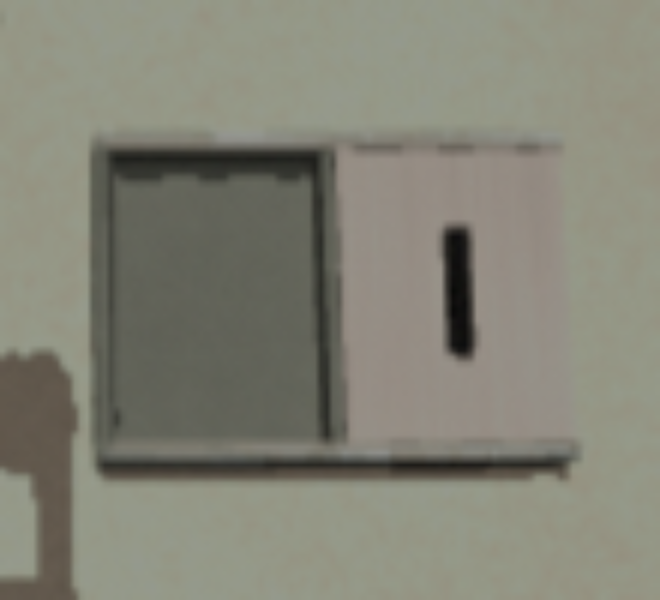

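The reader is held level, keypad up. In the wrist view the compartment's far corner is at about (185,118). In the crop of the top view the box rim corners are at (97,137) and (100,460), the cover edge runs (338,150)–(346,440), and the rib (457,228)–(462,355).

Run:
```python
from h import *
f=load('top'); C=lambda p:np.array(p)/6+[320,150]-.42
for nm,pts,z in [('left rim',[(96,140),(100,455)],.062),('cover edge',[(338,150),(346,440)],.058),('rib',[(457,228),(462,355)],.08),('upper rim out',[(97,137),(560,140)],.062),('lower rim out',[(100,462),(578,460)],.062)]:
    P=onplane(f,C(pts),z)[:,:2]; d=P[1]-P[0]; print(nm,P.round(4).tolist(),np.degrees(np.arctan2(d[1],d[0]))%180,np.hypot(*d))
# wrist: rim points by height
f=load('wrist'); W=world(f); Z=W[...,2]
m=np.zeros(Z.shape,bool); m[60:330,0:235]=1
r=m&(Z>.055)&(Z<.07)&(W[...,1]<-.03)
P=W[r]; print(r.sum(),P.max(0),P.min(0))
# +y rim: outer edge y by x bins
for x in np.arange(.45,.67,.02):
    k=abs(P[:,0]-x)<.005
    if k.any(): print(round(x,2),P[k,1].max().round(4))
# far (-x) rim: edge x by y bins
for y in np.arange(-.25,-.07,.02):
    k=abs(P[:,1]-y)<.005
    if k.any(): print('y',round(y,2),P[k,0].min().round(4))
```

```text
left rim [[0.6645, -0.0829], [0.4603, -0.0719]] 176.92248331342486 0.20450081956289173
cover edge [[0.6502, -0.2395], [0.4613, -0.2275]] 176.3674899701394 0.18927271366295437
rib [[0.5891, -0.3066], [0.5076, -0.3014]] 176.3594462731747 0.08168631965956479
upper rim out [[0.6665, -0.0836], [0.6479, -0.3841]] 86.45607678043216 0.30099616843060345
lower rim out [[0.4559, -0.0716], [0.4395, -0.372]] 86.87677434503507 0.30089806231342314
11381 [ 0.66559475 -0.0705204   0.06312965] [ 0.45243391 -0.32695493  0.05500197]
0.45 -0.1619
0.47 -0.0708
0.49 -0.071
0.51 -0.0718
0.53 -0.0733
0.55 -0.0746
0.57 -0.0755
0.59 -0.0765
0.61 -0.0773
0.63 -0.0785
0.65 -0.1907
0.67 -0.193
y -0.25 0.4944
y -0.23 0.4615
y -0.21 0.4524
y -0.19 0.4534
y -0.17 0.4542
y -0.15 0.4554
y -0.13 0.4562
y -0.11 0.4574
y -0.09 0.4582
```

Request:
{"method": "arm_command", "body": {"rows": [[20, [0.007, -0.12, 0], [0, 0, 0.03]], [20, [0.007, -0.24, 0], [0, 0, 0.06]], [20, [0.007, -0.36, 0], [0, 0, 0.097]], [20, [0.007, -0.48, 0], [0, 0, 0.097]], [20, [0.007, -0.6, 0], [0, 0, 0.097]], [20, [0.007, -0.68, 0], [0, 0, 0.097]], [20, [0.007, -0.71, 0], [0, 0, 0.097]], [20, [0.007, -0.71, 0], [0, 0, 0.097]], [20, [0.007, -0.71, -0.1], [0, 0, 0.097]], [20, [0.007, -0.71, -0.2], [0, 0, 0.097]], [20, [0.007, -0.71, -0.25], [0, 0, 0.097]], [20, [0.007, -0.71, -0.25], [0, 0, 0.097]]]}}

```text
time: 4.83
tool_pos: [0.5524, -0.1458, 0.1059]
tool_rot: [-0.005, 0.027, 1.0, 0.002]
contact_force: [-0.5, 0.6, -3.7]
gripper_width: 0.522
grasp_force: 64.0
```

Run:
```python
from h import *
f=grab('wrist'); save(f,'w3.png')
s=monitor.state();print(s['time'],s['tool_pos'],s['tool_rot'],s['contact_force'],s['gripper_width'])
```

```text
4.8833 [ 0.55397665 -0.14670499  0.10861748] [-0.00263366  0.02714038  0.99962718  0.00140129] [-0.08121998 -1.29187496 -2.4225762 ] 0.5261723173037943
```

View pics/w3.png

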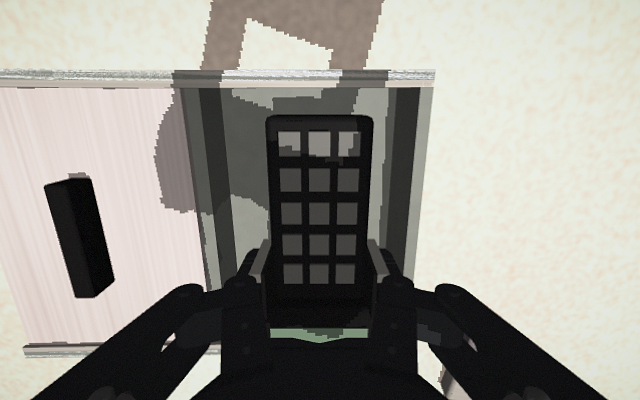

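The reader sits over the compartment, aligned with it (floor columns 205–405, reader 268–372). Next I'll lower it.

Request:
{"method": "arm_command", "body": {"rows": [[20, [0, -0.015, -0.06], [0, 0, 0]], [20, [0, -0.015, -0.12], [0, 0, 0]], [20, [0, -0.015, -0.18], [0, 0, 0]], [20, [0, -0.015, -0.23], [0, 0, 0]], [20, [0, -0.015, -0.27], [0, 0, 0]], [20, [0, -0.015, -0.28], [0, 0, 0]], [20, [0, -0.015, -0.285], [0, 0, 0]], [20, [0, -0.015, -0.29], [0, 0, 0]], [20, [0, -0.015, -0.29], [0, 0, 0]]]}}

```text
time: 5.63
tool_pos: [0.5565, -0.1542, 0.0255]
tool_rot: [0.001, 0.028, 1.0, -0.0]
contact_force: [0.5, -0.5, -2.4]
gripper_width: 0.522
grasp_force: 64.1
```

Request:
{"method": "arm_command", "body": {"rows": [[20, [0, 0, -0.01], [0, 0, 0]], [20, [0, 0, -0.018], [0, 0, 0]], [20, [0, 0, -0.025], [0, 0, 0]], [20, [0, 0, -0.03], [0, 0, 0]], [20, [0, 0, -0.033], [0, 0, 0]], [20, [0, 0, -0.033], [0, 0, 0]]]}}

```text
time: 6.13
tool_pos: [0.5555, -0.154, 0.0142]
tool_rot: [-0.0, 0.028, 1.0, 0.0]
contact_force: [0.0, -0.5, -2.8]
gripper_width: 0.521
grasp_force: 64.1
```

Request:
{"method": "arm_command", "body": {"rows": [[20, [0, 0, -0.003], [0, 0, 0]], [20, [0, 0, -0.005], [0, 0, 0]], [20, [0, 0, -0.007], [0, 0, 0]], [20, [0, 0, -0.007], [0, 0, 0]]]}}

```text
time: 6.47
tool_pos: [0.5561, -0.1542, 0.0139]
tool_rot: [0.0, 0.028, 1.0, -0.0]
contact_force: [-4.4, 1.3, 7.6]
gripper_width: 0.524
grasp_force: 65.2
```

Force is now +7.6 N, so it's on the floor. I'll release and lift.

Request:
{"method": "arm_command", "body": {"rows": [[50, [0, 0, 0], [0, 0, 0]], [56, [0, 0, 0], [0, 0, 0]], [66, [0, 0, 0], [0, 0, 0]], [66, [0, 0, 0], [0, 0, 0]], [66, [0, 0, 0], [0, 0, 0]], [66, [0, 0, 0.03], [0, 0, 0]], [66, [0, 0, 0.08], [0, 0, 0]], [66, [0, 0, 0.18], [0, 0, 0]], [66, [0, 0, 0.3], [0, 0, 0]], [66, [0, 0, 0.42], [0, 0, 0]], [0, [0, 0, 0.52], [0, 0, 0]], [0, [0, 0, 0.52], [0, 0, 0]]]}}

```text
time: 7.47
tool_pos: [0.5598, -0.1557, 0.1779]
tool_rot: [0.007, 0.028, 1.0, -0.003]
contact_force: [1.4, 0.1, 1.1]
gripper_width: 0.502
grasp_force: 0.0
```

Run:
```python
from h import *
f=grab('wrist'); save(f,'w4.png'); W=world(f)
s=monitor.state();print(s['time'],s['tool_pos'],s['contact_force'],s['gripper_width'])
g=f['color'].max(2); m=(g<60)&(W[...,2]>.07)&(W[...,2]<.09)&(W[...,1]<-.2)
P=W[m]; print(m.sum(),P.min(0),P.max(0),cv2.minAreaRect((P[:,:2]*1000).astype(np.float32)))
```

```text
7.5167 [ 0.55841358 -0.155142    0.17436019] [ 0.25775914 -0.4223955  -0.01384739] 0.41085890080441867
1725 [ 0.51304712 -0.31257615  0.07001355] [ 0.59211797 -0.2957823   0.08097393] ((552.51806640625, -304.03857421875), (14.319231986999512, 78.97177124023438), 87.84965515136719)
```

View pics/w4.png

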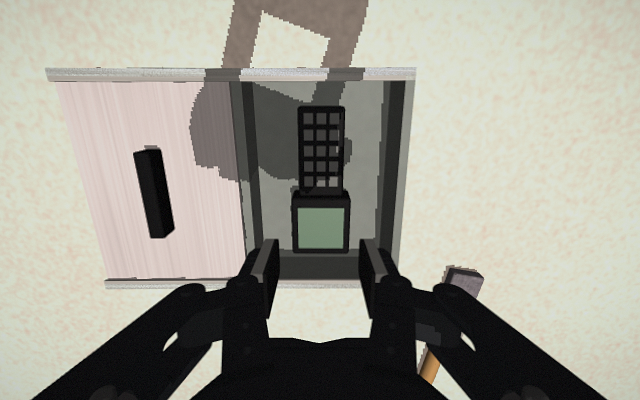

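The reader lies flat, keypad up, inside the compartment at (298–350, 107–253). The rib is at world (0.5525, -0.304). Next I'll close the fingers and go in behind the rib.

Request:
{"method": "arm_command", "body": {"rows": [[0, [-0.02, -0.12, 0], [0, 0, 0]], [0, [-0.02, -0.24, 0], [0, 0, 0]], [0, [-0.02, -0.36, 0], [0, 0, 0]], [0, [-0.02, -0.48, 0], [0, 0, 0]], [0, [-0.02, -0.6, 0], [0, 0, 0]], [0, [-0.02, -0.63, 0], [0, 0, 0]], [0, [-0.02, -0.63, 0], [0, 0, 0]], [0, [-0.02, -0.63, -0.1], [0, 0, 0]], [0, [-0.02, -0.63, -0.2], [0, 0, 0]], [0, [-0.02, -0.63, -0.28], [0, 0, 0]], [0, [-0.02, -0.63, -0.32], [0, 0, 0]], [0, [-0.02, -0.63, -0.32], [0, 0, 0]]]}}

```text
time: 8.52
tool_pos: [0.5472, -0.3396, 0.0675]
tool_rot: [-0.003, 0.027, 1.0, 0.003]
contact_force: [-0.0, -0.1, -0.4]
gripper_width: -0.003
grasp_force: 0.0
```

Request:
{"method": "arm_command", "body": {"rows": [[0, [0.004, 0.03, 0], [0, 0, 0]], [0, [0.006, 0.06, 0], [0, 0, 0]], [0, [0.008, 0.09, 0], [0, 0, 0]], [0, [0.01, 0.12, 0], [0, 0, 0]], [0, [0.012, 0.15, 0], [0, 0, 0]], [0, [0.014, 0.18, 0], [0, 0, 0]], [0, [0.016, 0.21, 0], [0, 0, 0]], [0, [0.018, 0.24, 0], [0, 0, 0]], [0, [0.02, 0.27, 0], [0, 0, 0]], [0, [0.022, 0.3, 0], [0, 0, 0]], [0, [0.024, 0.33, 0], [0, 0, 0]], [0, [0.026, 0.36, 0], [0, 0, 0]]]}}

```text
time: 9.52
tool_pos: [0.5575, -0.2346, 0.0735]
tool_rot: [-0.0, 0.028, 1.0, -0.0]
contact_force: [-3.2, -1.9, 7.6]
gripper_width: 0.0
grasp_force: 4.4
```

```bash
cat > rib.py <<'E'
from h import *
f=grab('wrist'); W=world(f); s=monitor.state();print(s['time'],s['tool_pos'],s['contact_force'])
g=f['color'].max(2); m=(g<60)&(W[...,2]>.074)&(W[...,2]<.085)&(W[...,1]>s['tool_pos'][1]+.012)&(W[...,1]<s['tool_pos'][1]+.05)&(abs(W[...,0]-.555)<.06)
P=W[m]; print(m.sum(),cv2.minAreaRect((P[:,:2]*1000).astype(np.float32)))
k=(W[...,2]>.05)&(W[...,2]<.061)&(abs(W[...,0]-.5)<.01)&(W[...,1]<-.05)&(f['color'][...,0]>f['color'][...,2].astype(int)+8)
print('cover +y edge near x=.5',k.sum() and np.percentile(W[k][:,1],99.5))
save(f,'rib%d.png'%int(s['time']*10))
E
python3 rib.py
```

```text
9.5667 [ 0.5575896  -0.2328876   0.07344532] [-4.2554984   0.13069989  7.12103142]
1291 ((545.5826416015625, -216.85208129882812), (8.228795051574707, 56.92265319824219), 89.64820861816406)
cover +y edge near x=.5 -0.07652015515133846
```

View pics/rib95.png

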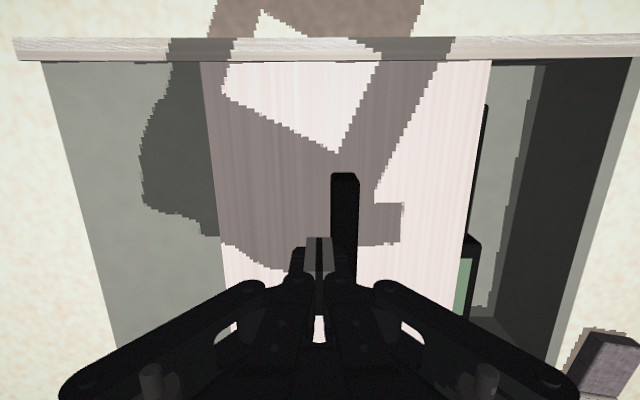

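The fingers are right behind the rib (about 320–357, 175–285), and the cover is sliding; about 65 mm remain.

Request:
{"method": "arm_command", "body": {"rows": [[0, [0.002, 0.02, -0.008], [0, 0, 0]], [0, [0.003, 0.05, -0.008], [0, 0, 0]], [0, [0.004, 0.08, -0.008], [0, 0, 0]], [0, [0.005, 0.11, -0.008], [0, 0, 0]], [0, [0.006, 0.14, -0.008], [0, 0, 0]], [0, [0.008, 0.16, -0.008], [0, 0, 0]], [0, [0.009, 0.175, -0.008], [0, 0, 0]], [0, [0.01, 0.18, -0.008], [0, 0, 0]], [0, [0.01, 0.18, -0.008], [0, 0, 0]]]}}

```text
time: 10.32
tool_pos: [0.5604, -0.1806, 0.0733]
tool_rot: [-0.001, 0.028, 1.0, -0.0]
contact_force: [-9.5, -0.6, 19.0]
gripper_width: -0.002
grasp_force: 9.9
```

```bash
python3 rib.py
```

```text
10.3667 [ 0.56040065 -0.18065173  0.07327932] [-9.19554624 -0.68790347 19.11974369]
1542 ((548.38623046875, -163.6753387451172), (9.947798728942871, 57.425533294677734), 89.99944305419922)
cover +y edge near x=.5 -0.07483139305115141
```

Lowering only raised the vertical force, so I'll undo that and finish slowly.

Request:
{"method": "arm_command", "body": {"rows": [[0, [0, 0, 0.01], [0, 0, 0]], [0, [0.001, 0.01, 0.01], [0, 0, 0]], [0, [0.001, 0.02, 0.01], [0, 0, 0]], [0, [0.002, 0.025, 0.01], [0, 0, 0]], [0, [0.002, 0.03, 0.01], [0, 0, 0]], [0, [0.002, 0.03, 0.01], [0, 0, 0]]]}}

```text
time: 10.87
tool_pos: [0.5611, -0.1713, 0.0735]
tool_rot: [-0.0, 0.028, 1.0, 0.0]
contact_force: [-2.0, -1.6, 7.2]
gripper_width: 0.002
grasp_force: 4.4
```

```bash
python3 rib.py
```

```text
10.9167 [ 0.56107013 -0.17131676  0.07346277] [-2.68944334 -2.00535541  6.55059304]
1550 ((549.1891479492188, -154.2976531982422), (57.820411682128906, 9.98633098602295), 0.04630240425467491)
cover +y edge near x=.5 -0.07805151929463827
```

Request:
{"method": "arm_command", "body": {"rows": [[0, [0, 0.005, 0.004], [0, 0, 0]], [0, [0, 0.01, 0.004], [0, 0, 0]], [0, [0.001, 0.015, 0.004], [0, 0, 0]], [0, [0.001, 0.015, 0.004], [0, 0, 0]]]}}

```text
time: 11.25
tool_pos: [0.561, -0.1702, 0.0737]
tool_rot: [-0.0, 0.028, 1.0, -0.004]
contact_force: [-0.7, -12.7, -1.0]
gripper_width: 0.0
grasp_force: 6.6
```

The force along y has risen to -12.7 N with almost no motion, so that's the end stop. I'll add a small extra push, then back off and rise.

Request:
{"method": "arm_command", "body": {"rows": [[0, [0, 0.006, 0], [0, 0, 0]], [0, [0, 0.006, 0], [0, 0, 0]], [0, [0, 0, 0], [0, 0, 0]], [0, [-0.002, -0.04, 0], [0, 0, 0]], [0, [-0.002, -0.06, 0.02], [0, 0, 0]], [0, [-0.002, -0.06, 0.15], [0, 0, 0]], [0, [-0.002, -0.06, 0.28], [0, 0, 0]], [0, [-0.1, -0.06, 0.4], [0, 0, 0]], [0, [-0.2, -0.06, 0.5], [0, 0, 0]], [0, [-0.3, -0.06, 0.5], [0, 0, 0]], [0, [-0.3, -0.06, 0.5], [0, 0, 0]], [0, [-0.3, -0.06, 0.5], [0, 0, 0]]]}}

```text
time: 12.25
tool_pos: [0.4705, -0.185, 0.2245]
tool_rot: [0.001, 0.028, 1.0, 0.0]
contact_force: [-0.1, 0.1, -0.3]
gripper_width: -0.003
grasp_force: 0.0
```

Run:
```python
from h import *
f=grab('scene'); a=f['color'][180:320,180:400,::-1]; f=grab('top'); b=f['color'][150:250,300:440,::-1]
a=cv2.resize(a,(628,400)); b=cv2.resize(b,(0,0),fx=2,fy=2); c=np.zeros((600,628,3),np.uint8); c[:400]=a; c[400:,:280]=b
cv2.imwrite('pics/end.png',c)
W=world(f); g=f['color'].max(2); m=np.zeros(g.shape,np.uint8); m[180:220,345:390]=(g<60)[180:220,345:390]
v,u=np.nonzero(m); P=onplane(f,np.c_[u,v],.08); print(m.sum(),P.mean(0),cv2.minAreaRect((P[:,:2]*1000).astype(np.float32)))
s=monitor.state();print(s['time'],s['tool_pos'],s['contact_force'])
```

```text
475 [ 0.52548511 -0.21181696  0.08      ] ((548.9459228515625, -213.0029296875), (123.81600952148438, 150.1128692626953), 86.81382751464844)
12.35 [ 0.47126559 -0.18502808  0.22337837] [ 0.71001678 -0.14901896 -0.34775143]
```

View pics/end.png

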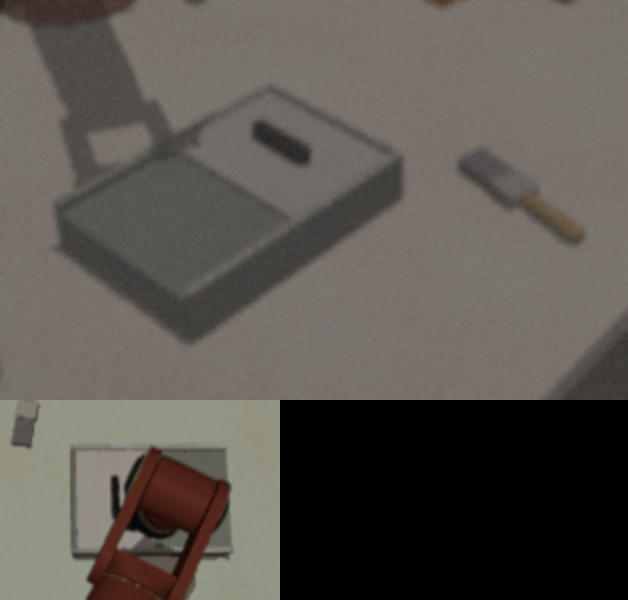

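The cover looks closed, with its edge at the end wall. One check of the rib position with the wrist camera.

Run:
```python
from h import *
f=grab('wrist'); W=world(f); g=f['color'].max(2); Z=W[...,2]
m=(g<60)&(Z>.074)&(Z<.085)&(abs(W[...,0]-.56)<.07)&(abs(W[...,1]+.155)<.05)
P=W[m]; print(m.sum(), m.sum() and cv2.minAreaRect((P[:,:2]*1000).astype(np.float32)))
# profile across end wall at x~.53
for x in(.47,.5,.53):
    k=(abs(W[...,0]-x)<.002)&(W[...,1]>-.1)&(W[...,1]<-.066); o=np.argsort(W[k][:,1]); print(x,[(round(float(a),4),round(float(b),3)) for a,b in W[k][o][:,1:][::6]])
```

```text
443 ((549.5411987304688, -156.68222045898438), (13.41635513305664, 59.64472198486328), 88.05913543701172)
0.47 [(-0.0998, 0.057), (-0.0978, 0.057), (-0.0957, 0.058), (-0.0935, 0.057), (-0.0911, 0.057), (-0.089, 0.057), (-0.0866, 0.056), (-0.084, 0.055), (-0.0815, 0.057), (-0.0797, 0.059), (-0.0788, 0.062), (-0.077, 0.06), (-0.0752, 0.061), (-0.0741, 0.061), (-0.0722, 0.062)]
0.5 [(-0.0992, 0.057), (-0.098, 0.057), (-0.0955, 0.056), (-0.0935, 0.057), (-0.0914, 0.057), (-0.0899, 0.056), (-0.0879, 0.057), (-0.0858, 0.057), (-0.0838, 0.058), (-0.0814, 0.061), (-0.0802, 0.06), (-0.0788, 0.06), (-0.0765, 0.06), (-0.0746, 0.06)]
0.53 [(-0.0998, 0.058), (-0.0975, 0.058), (-0.0952, 0.057), (-0.0931, 0.058), (-0.0908, 0.058), (-0.0884, 0.058), (-0.0859, 0.057), (-0.0838, 0.058), (-0.0826, 0.057), (-0.0804, 0.061), (-0.079, 0.061), (-0.0768, 0.061)]
```

The cover plate meets the end wall with no gap, so I'll hand the job in.

```bash
python3 -c "
from plant import manip
print(manip.job_done())"
```

```text
the job is handed in; nothing more can be done
None
```

The reader lies flat, keypad up, on the compartment floor, the cover is pushed fully shut over it, and the job was handed in at about 12.4 s with the arm clear of everything.

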